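Return the terminal blocks to their stock bin

TASK

Pick up the sorter tray by its handle and, low over the bin that already holds the same kind of part as the tray, tip all three blocks out of its open end into that bin. Then set the empty tray back down flat on the bench, let go, and leave the other two bins' parts and everything else on the bench where they are.

Things in the scene. Friction and masses are not known exactly. Their poses are not given: they have to be found in the camera images.
- tray: the loose aluminium sorter tray holding three blocks, about 160 g empty: 120 mm long (x), 90 mm wide (y), floor and walls 3 mm thick, side and back walls 27 mm high. The end at its -x is open (the mouth), roughly towards the robot; nothing but friction keeps the blocks from leaving there. A carrying handle bridges it across the middle. Origin at the centre of its underside, z up
- tray_handle (a point): centre of the tray's handle: a black bar along the tray's y, 12 mm thick (x), 22 mm high (z), 84 mm clear between its two side posts; 66 mm above the tray's underside, over the tray's centre; 52 mm clear from tray floor to bar. Axes as the tray's
- tray_mouth (a point): middle of the tray's open edge, on the tray floor (60 mm from its centre along -x, 3 mm above the underside)
- bin_1: the left (largest y) of three identical fixed black open bins on a 12 mm thick plywood board: outside 130 (x) x 150 (y) x 55 mm high, walls and floor 4 mm. Origin at the centre of its underside (12 mm above the bench), z up
- bin_2: the middle of three identical fixed black open bins on a 12 mm thick plywood board: outside 130 (x) x 150 (y) x 55 mm high, walls and floor 4 mm. Origin at the centre of its underside (12 mm above the bench), z up
- bin_3: the right (smallest y) of three identical fixed black open bins on a 12 mm thick plywood board: outside 130 (x) x 150 (y) x 55 mm high, walls and floor 4 mm. Origin at the centre of its underside (12 mm above the bench), z up
- block_1: one of the three in the tray: a grey screw-terminal block, 36 (x) x 26 (y) x 26 mm (z), stepped top with two screw heads, 20 g; origin at the centre of its underside, z up
- block_2: one of the three in the tray: a grey screw-terminal block, 36 (x) x 26 (y) x 26 mm (z), stepped top with two screw heads, 20 g; origin at the centre of its underside, z up
- block_3: one of the three in the tray: a grey screw-terminal block, 36 (x) x 26 (y) x 26 mm (z), stepped top with two screw heads, 20 g; origin at the centre of its underside, z up
- block_stock: the stock piece lying in one of the bins (which one varies): a grey screw-terminal block, 36 (x) x 26 (y) x 26 mm (z), stepped top with two screw heads, 20 g; origin at the centre of its underside, z up
- capacitor: a grey capacitor, upright cylinder 30 mm across, 38 mm high, standing in another bin (varies); origin at the centre of its underside
- coil: a grey ring core, 40 mm outside, 20 mm hole, 16 mm high, lying flat in the remaining bin (varies); origin at the centre of its underside
- board: bystander: the red bare circuit board, 85 x 75 mm, on four 6 mm brass standoffs, parts on top up to 22 mm high
- probe: bystander: the debug probe, a white plastic stick 85 x 26 x 14 mm
- driver: bystander: a screwdriver, 150 mm long, lying on the bench
- spool: bystander: an upright steel wire spool, 56 mm across, 40 mm high
- flux: bystander: a small capped bottle, 36 mm across, 75 mm high

How it is judged:
By the outcome, as a careful person would: the job done as asked, in the order asked, and still so for the second after the job is handed in, with the robot touching nothing.
It also fails if it takes over 58 s, if anything falls off the work surface, if the arm or the gripper's body presses on something with over 40 N, if the wrist force passes 120 N, or if a joint passes its speed limit or range.

ROBOT

A 6-joint arm with a two-finger parallel gripper is mounted at the origin on the work surface. World frame = base frame: x ahead of the robot, y to its left, z up, the work surface at z = 0. Lengths are in m, angles in degrees, forces in N, time in s.
With the tool pointing down it reaches from about 0.4 to 0.825 m from the base axis. Payload 7 kg.
Tool frame: the origin (TCP) lies at the centre of the arm's flange, where the gripper is bolted on; the fingertips stand 178 mm ahead of it and the grasp point (between the pads) lies 159 mm ahead of it; z points along the fingers, y is the line along which they close (so a half turn about z gives the same grasp; the last joint's range is limited). The gripper opens to 88 mm and grips with 3 to 60 N. Pads are 19 mm wide; open, the fingers measure 130 mm over their backs; the gripper's body (78 mm by 193 mm) begins 47 mm behind the grasp point.
Start: joints at [-60.212, 20.546, 0.682, 0, -70.136, -16.507], TCP at [0.155, -0.657, 0.405] pointing down, gripper open.
Joint ranges: [-176.03, 176.03], [-82.01, 121.73], [-58.28, 71.71], [-173.87, 95.51], [-174.79, -0.11], [-173.66, 173.66]. Speed limits (degrees/s): [136.94, 136.94, 172.46, 180, 180, 180].

INTERFACE

Orientations are given as [roll, pitch, yaw] about the fixed x, y, z axes, in that order (R = Rz(yaw) Ry(pitch) Rx(roll)).
In Python, from plant import telemetry, snapshot, workorder, nets gives the robot as it stands.
- The arm moves only by the shell command python3 -m creep 'ROWS'. ROWS is JSON, a list that holds one entry, the list of rows, each a list of 5 numbers: the shift along the tool's x, y, z normalised to -1 to 1, where 1 is 0.2 m, then the turn about the tool's z normalised to -1 to 1, where 1 is pi/2 rad, then the opening, from 0 (shut) to 1 (fully open). In form: [[[x, y, z, spin, hand], ...]]. A call has 1 to 8 rows; each row shifts and turns the commanded pose from where the row before left it, along the tool's axes as they then stand; what a row does not reach is not made up. A row lasts 1/12 s, in which the tool goes at most 41.7 mm and 7.16 degrees, less where a joint would pass 70% of its speed; a pose out of reach is approached as far as the arm can. A call with a number of a shift or a turn outside -1 to 1 is refused whole. A call with a gripper value outside its range is refused whole. The fingers move at their own pace and stop on an object; the grip force is fixed at half the most. Time passes only in rows, so rows that do not move let the fingers close. It gives the time, the measured TCP pose, the force, the opening and the grip force at its end, in the units of the state.
- telemetry.get_obs(): the state, without advancing time (a new reading comes with each control period).
- snapshot(name): name is "scene" or "top" or "wrist"; returns a dict with "frame" (384x512x3 uint8, red, green, blue), "fx", "fy", "cx", "cy" (pixels), "rvec" (rotation vector, rad) and "tvec" (3), from world to camera coordinates, as OpenCV has them; the wrist camera has in their place "mount" (4x4, takes a point from camera to tool coordinates, whose origin is the TCP and whose axes are the flange's). Camera axes: x right, y down, z forward; pixel columns grow to the right and rows downward; lengths in m; the calibration is good to about 2 mm. A picture is of the moment at which its call begins: read the wrist's pose just before it. There is no depth.
- workorder.close_job(): hands the job in; it is judged then, once.
Trained networks look in a picture, given as the dict that the camera call returned (one of the last four; its "shot" number tells which), for a name from the list of things; names that differ only in an ending like _2 or _b are one class to them, and where a whole thing is asked for, a point or a joint stands for the part that bears it (a point fixed in the world has none). Each returns a list of dicts, best first, with "confidence" (0 to 1); they miss things now and then, are a little off and sometimes report something else, mostly with a low value. They report only what shows in the picture. A call takes as long as a camera call.
- nets.find_in(picture, query): "uv" ([column, row] in pixels, amid what is visible of it).
- nets.masks_of(picture, query): "region" (384x512 bool, what is visible of it) and "uv" ([column, row] in pixels, amid what is visible of it).
- nets.landmark_of(picture, query): "uv" ([column, row] in pixels: a listed point, or the origin of a listed thing).
The state is a dict: "clock": time; "joint_pos": joint angles; "qvel": joint speeds; "tau": joint torques, N m; "tool_pos": TCP position; "orientation": TCP orientation; "force": force on the tool from outside, world axes, zero at the start; "moment": the same for the moment, N m; "opening": finger opening in m; "gripper_force": force on a finger pad.
Only numpy, scipy, OpenCV 4.12 (cv2) and the standard library are available. Lean on these libraries where they do the work, as an engineer would, in place of code of your own. Each camera call takes 0.05 s, during which the arm holds its last target. There are 200 camera calls.

## Working session

There is one attempt and no reset: what is moved stays moved. The work goes in short steps, Python scripts to look and compute and a shell command to move; the robot and the scene stay as the last step left them, time stands still between calls to the robot, and variables do not carry over. Pictures are saved under pics/ and viewed, at most 10 in all, crops included, and the job is handed in when it is done.

```bash
mkdir -p pics; ls
cat > h.py <<'E'
import numpy as np, cv2
from scipy.spatial.transform import Rotation as R
from plant import telemetry, snapshot, workorder, nets
def cam(p):
    if 'rvec' in p: 
        Rc=cv2.Rodrigues(np.array(p['rvec'],float))[0]; return Rc.T,-Rc.T@np.array(p['tvec'],float)
    o=p['obs']; T=np.array(p['mount']); Rt=R.from_euler('xyz',o['orientation'],degrees=True).as_matrix()
    return Rt@T[:3,:3], Rt@T[:3,3]+np.array(o['tool_pos'])
def snap(n):
    o=telemetry.get_obs(); p=snapshot(n); p['obs']=o; return p
def ray(p,uv):
    Rc,c=cam(p); d=Rc@np.array([(uv[0]-p['cx'])/p['fx'],(uv[1]-p['cy'])/p['fy'],1]); return c,d/np.linalg.norm(d)
def atz(p,uv,z):
    c,d=ray(p,uv); return c+d*(z-c[2])/d[2]
def tri(rs):
    A=sum(np.eye(3)-np.outer(d,d) for c,d in rs); b=sum((np.eye(3)-np.outer(d,d))@c for c,d in rs)
    return np.linalg.solve(A,b)
def proj(p,X):
    Rc,c=cam(p); q=Rc.T@(np.array(X)-c); return np.array([p['fx']*q[0]/q[2]+p['cx'],p['fy']*q[1]/q[2]+p['cy']])
def save(p,n,k=1): cv2.imwrite('pics/'+n,cv2.resize(p['frame'],None,fx=k,fy=k)[:,:,::-1])
E
python3 - <<'E'
from h import *
np.set_printoptions(precision=4,suppress=True)
o=telemetry.get_obs(); print({k:np.round(v,3).tolist() for k,v in o.items()})
P={n:snap(n) for n in('top','scene')}
for n in P: save(P[n],n+'0.png',1.5)
for q,z in[('tray_handle',.066),('tray_mouth',.003),('tray',0),('bin_1',.012),('block_1',.003),('capacitor',.016),('coil',.016),('board',.006),('probe',0),('driver',0),('spool',0),('flux',0)]:
    for n in P:
        for r in nets.landmark_of(P[n],q)[:5]:
            if r['confidence']>.2: print(q,n,np.round(r['uv']),round(r['confidence'],2),atz(P[n],r['uv'],z))
for n in P: print(n,cam(P[n])[1])
E
```

```text
pics
{'clock': 0.0, 'joint_pos': [-60.212, 20.591, 0.633, -0.02, -70.136, -16.507], 'qvel': [0.017, -0.022, 0.054, 0.09, 0.035, -0.034], 'tau': [-0.001, -58.271, 29.305, 6.997, 0.007, -0.0], 'tool_pos': [0.155, -0.657, 0.404], 'orientation': [179.905, -0.008, -166.726], 'force': [0.141, 1.168, -1.254], 'moment': [0.037, 0.032, 0.009], 'gripper_force': 0.0, 'opening': 0.088}
tray_handle top [246. 220.] 0.75 [0.4397 0.0444 0.066 ]
tray_handle scene [248. 163.] 0.9 [0.4386 0.0414 0.066 ]
tray_mouth top [247. 234.] 0.7 [0.3882 0.0422 0.003 ]
tray_mouth scene [234. 166.] 0.91 [0.3809 0.0383 0.003 ]
tray top [242. 220.] 0.84 [0.4403 0.0633 0.    ]
bin_1 top [190. 167.] 0.88 [0.6255 0.2462 0.012 ]
bin_1 top [250. 169.] 0.66 [0.6202 0.0321 0.012 ]
bin_1 top [298. 165.] 0.56 [ 0.6326 -0.1367  0.012 ]
bin_1 scene [340. 170.] 0.84 [0.6134 0.2437 0.012 ]
bin_1 scene [294. 212.] 0.64 [0.6176 0.0424 0.012 ]
block_1 top [243. 210.] 0.66 [0.4745 0.057  0.003 ]
block_1 top [254. 214.] 0.64 [0.4611 0.0198 0.003 ]
block_1 top [248. 223.] 0.52 [0.4287 0.0385 0.003 ]
block_1 scene [249. 184.] 0.54 [0.459
[... 282 characters left out ...]
.016 ]
coil scene [242. 242.] 0.61 [ 0.5842 -0.1196  0.016 ]
board top [168. 222.] 0.58 [0.4333 0.3199 0.006 ]
board scene [312. 130.] 0.94 [0.451  0.3079 0.006 ]
probe top [340. 226.] 0.5 [ 0.4176 -0.2852  0.    ]
probe scene [151. 248.] 0.59 [ 0.4255 -0.2917  0.    ]
probe scene [350. 162.] 0.47 [ 0.6138  0.2973 -0.    ]
driver top [362. 212.] 0.55 [ 0.4676 -0.3627  0.    ]
driver scene [137. 280.] 0.76 [ 0.4736 -0.3654  0.    ]
spool top [375. 167.] 0.75 [ 0.6283 -0.4131  0.    ]
spool scene [164. 338.] 0.88 [ 0.6288 -0.3996  0.    ]
flux top [141. 167.] 0.4 [0.6278 0.4235 0.    ]
flux scene [381. 145.] 0.59 [0.638  0.4205 0.    ]
top [0.4353 0.0102 1.4438]
scene [ 0.9129 -0.3854  0.8771]
```

View pics/top0.png

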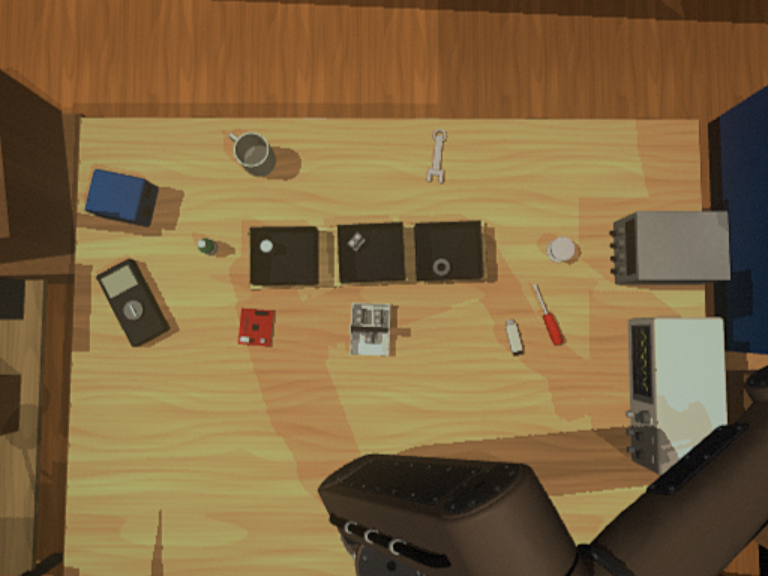

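View pics/scene0.png

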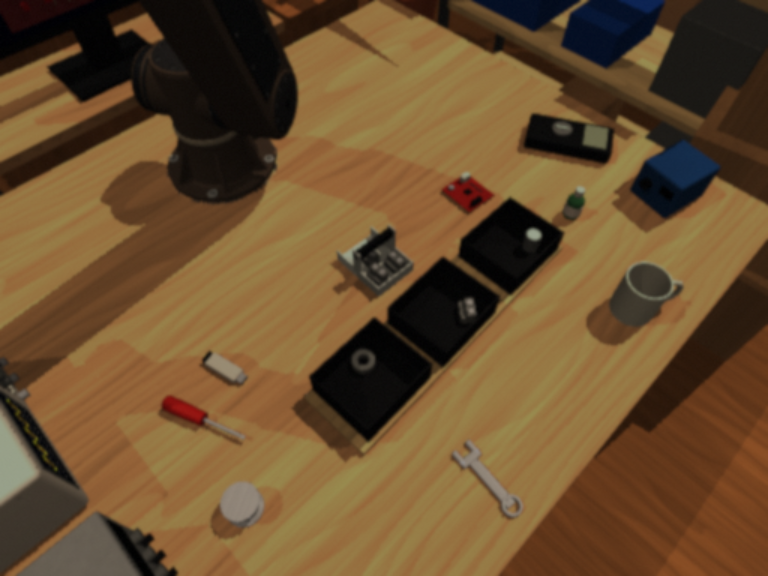

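```bash
python3 -m creep '[[[0,0,0,-0.0775,1],[0,0,0,-0.0775,1],[0,0,0,-0.0775,1],[0,0,0,-0.0775,1],[0,0,0,-0.0775,1],[0,0,0,-0.0775,1],[0,0,0,-0.0775,1],[0,0,0,-0.0775,1]]]'; python3 -m creep '[[[0,0,0,-0.0775,1],[0,0,0,-0.0775,1],[0,0,0,-0.0775,1],[0,0,0,0,1]]]'
```

```text
clock: 1.97
tool_pos: [0.155, -0.6569, 0.4047]
orientation: [180.0, -0.0, -110.6]
force: [1.0, -0.4, -0.0]
opening: 0.0877
gripper_force: 0.0
clock: 2.3
tool_pos: [0.155, -0.6569, 0.4047]
orientation: [-180.0, -0.0, -89.7]
force: [-0.3, -0.0, -0.3]
opening: 0.0876
gripper_force: 0.0
```

```bash
python3 -m creep '[[[-0.117,-0.157,0,0,1],[-0.117,-0.157,0,0,1],[-0.117,-0.157,0,0,1],[-0.117,-0.157,0,0,1],[-0.117,-0.157,0,0,1],[-0.117,-0.157,0,0,1],[-0.117,-0.157,0,0,1],[-0.117,-0.157,0,0,1]]]'; python3 -m creep '[[[-0.117,-0.157,0,0,1],[-0.117,-0.157,0,0,1],[-0.117,-0.157,0,0,1],[-0.2,0.023,0,0,1],[-0.2,0.023,0,0,1],[-0.2,0.023,0,0,1],[-0.2,0.023,0,0,1],[-0.2,0.023,0,0,1]]]';python3 -m creep '[[[-0.2,0.023,0,0,1],[-0.2,0.023,0,0,1],[-0.2,0.023,0,0,1],[-0.2,0.023,0,0,1],[-0.2,0.023,0,0,1],[-0.2,0.023,0,0,1],[0,0,0,0,1]]]'
python3 - <<'E'
from h import *
np.set_printoptions(precision=4,suppress=True)
p=snap('wrist'); save(p,'w1.png',1.5); print(p['obs']['tool_pos'],p['obs']['orientation'],p['obs']['joint_pos'],p['mount'])
for q,z in[('tray_handle',.066),('tray_mouth',.003),('bin_1',.012),('block_1',.003)]:
        for r in nets.landmark_of(p,q)[:5]:
            if r['confidence']>.2: print(q,np.round(r['uv']),round(r['confidence'],2),atz(p,r['uv'],z))
E
```

```text
clock: 2.97
tool_pos: [0.4075, -0.4683, 0.405]
orientation: [-180.0, -0.0, -90.3]
force: [0.4, -0.8, -0.1]
opening: 0.0874
gripper_force: 0.0
clock: 3.63
tool_pos: [0.4769, -0.1978, 0.4047]
orientation: [-180.0, -0.0, -90.3]
force: [1.4, 0.1, 0.6]
opening: 0.088
gripper_force: 0.0
clock: 4.22
tool_pos: [0.4492, 0.0456, 0.4053]
orientation: [-179.9, 0.1, -89.9]
force: [-0.1, -0.1, 0.4]
opening: 0.0875
gripper_force: 0.0
[0.4492 0.0456 0.4053] [-179.8908    0.0965  -89.9466] [ 30.9235  -1.1691 -26.0347  -0.0295 -64.9912 -30.8578] [[-0.0007 -0.9683 -0.25    0.0668]
 [ 1.     -0.0006 -0.0007  0.0005]
 [ 0.0006 -0.25    0.9683  0.0203]
 [ 0.      0.      0.      1.    ]]
tray_handle [270. 176.] 0.92 [0.4402 0.0438 0.066 ]
tray_mouth [324. 169.] 0.9 [0.3783 0.0489 0.003 ]
bin_1 [132. 326.] 0.82 [0.6102 0.2456 0.012 ]
bin_1 [110. 166.] 0.59 [0.6149 0.0441 0.012 ]
block_1 [243. 146.] 0.78 [0.4689 0.0233 0.003 ]
block_1 [240. 187.] 0.72 [0.473  0.0693 0.003 ]
block_1 [284. 162.] 0.71 [0.423  0.0411 0.003 ]
```

View pics/w1.png

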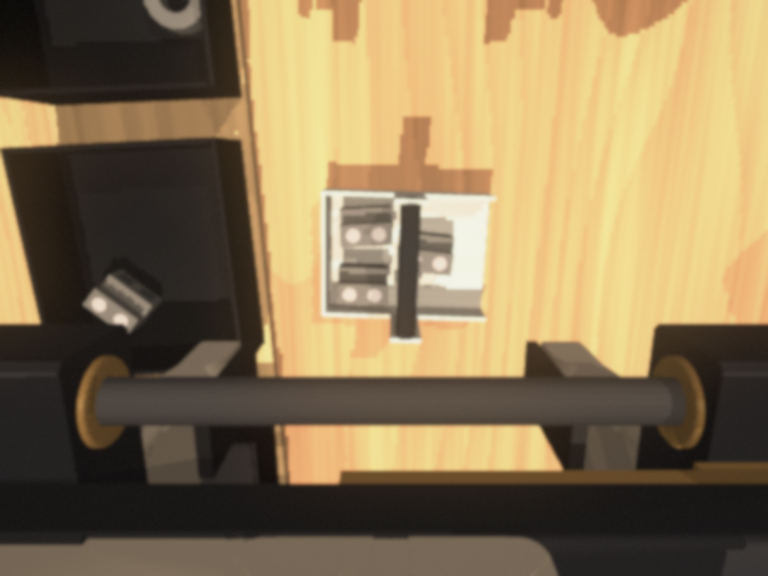

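```bash
python3 -m creep '[[[0,-0.2,0,0.01,1],[0,-0.2,0,0.01,1],[0,-0.2,0,0.01,1],[0,-0.2,0,0.003,1],[0,-0.2,0,0,1],[0,-0.2,0,0,1],[0,-0.2,0,0,1],[0,-0.2,0,0,1]]]'; python3 -m creep '[[[0,-0.2,0,0,1],[0,-0.2,0,0,1],[0,-0.2,0,0,1]]]';python3 -m creep '[[[0,-0.2,0,0,1],[0,-0.2,0,0,1],[0,-0.2,0,0,1]]]';  python3 -c "
from h import *
print(telemetry.get_obs()['joint_pos'])"
```

```text
clock: 5.13
tool_pos: [0.7715, 0.0253, 0.4038]
orientation: [180.0, -0.0, -93.2]
force: [0.8, 1.2, 0.4]
opening: 0.0876
gripper_force: 0.0
clock: 5.38
tool_pos: [0.8911, 0.0187, 0.404]
orientation: [180.0, -0.0, -93.2]
force: [2.5, 1.4, 0.7]
opening: 0.0878
gripper_force: 0.0
clock: 5.63
tool_pos: [0.9859, 0.0136, 0.402]
orientation: [-179.8, -0.0, -93.2]
force: [2.7, 0.8, -0.1]
opening: 0.0879
gripper_force: 0.0
[ 1.20254116e+01  5.80507871e+01  6.85515973e+01  9.97124720e-02
 -1.00270992e+02 -1.52526210e+01]
```

```bash
python3 -m creep '[[[0,-0.2,0,0,1],[0,-0.2,0,0,1],[0,-0.2,0,0,1],[0,-0.2,0,0,1]]]';  python3 -c "
from h import *
print(telemetry.get_obs()['joint_pos'])"
```

```text
clock: 5.97
tool_pos: [1.027, 0.0059, 0.3665]
orientation: [-173.8, -0.3, -93.2]
force: [0.2, -0.5, 0.8]
opening: 0.0876
gripper_force: 0.0
[ 11.45332066  61.97136584  71.61719998   1.84779421 -93.70582456
 -14.46071932]
```

```bash
python3 -m creep '[[[0,-0.2,0,0,1],[0,-0.2,0,0,1]]]'; python3 -m creep '[[[0,0.2,0,0,1],[0,0.2,0,0,1],[0,0.2,0,0,1],[0,0,0,0,1]]]';  python3 -c "
from h import *
print(telemetry.get_obs()['joint_pos'])"
```

```text
clock: 6.13
tool_pos: [1.043, 0.0025, 0.3578]
orientation: [-170.4, -0.4, -93.2]
force: [1.0, -0.8, 0.1]
opening: 0.0875
gripper_force: 0.0
clock: 6.47
tool_pos: [0.9595, 0.0082, 0.3395]
orientation: [-171.5, -0.6, -93.2]
force: [-0.0, -0.3, -2.4]
opening: 0.0876
gripper_force: 0.0
[ 12.61664844  48.47131448  39.74252496   2.99577653 -73.23639268
 -16.4632321 ]
```

```bash
python3 -m creep '[[[0,0.2,-0.05,0,1],[0,0.2,-0.05,0,1],[0,0.2,-0.05,0,1],[0,0.2,-0.05,0,1],[0,0.2,-0.05,0,1],[0,0.2,-0.05,0,1],[0,0.2,-0.05,0,1],[0,0.2,-0.05,0,1]]]'; python3 -m creep '[[[0,0.2,-0.03,0,1],[0,0.2,-0.03,0,1],[0,0.2,-0.03,0,1],[0,0.2,-0.03,0,1],[0,0.2,-0.03,0,1],[0,0.2,-0.03,0,1],[0,0.2,-0.03,0,1],[0,0.2,-0.03,0,1]]]';  python3 -c "
from h import *
print(telemetry.get_obs()['joint_pos'])"
```

```text
clock: 7.13
tool_pos: [0.6372, 0.0271, 0.3734]
orientation: [-170.4, -0.4, -93.2]
force: [0.1, 0.9, 1.4]
opening: 0.0877
gripper_force: 0.0
clock: 7.8
tool_pos: [0.3149, 0.0446, 0.3669]
orientation: [-170.3, -0.4, -93.4]
force: [-2.1, 2.9, 1.5]
opening: 0.0874
gripper_force: 0.0
[ 51.0939578  -19.96397786 -49.51462286   9.81234625 -55.4917831
 -59.63637331]
```

```bash
python3 -m creep '[[[0,0.2,-0.03,0,1],[0,0.2,-0.03,0,1],[0,0.2,-0.03,0,1],[0,0.2,-0.03,0,1]]]'; python3 -c "
from h import *
print(telemetry.get_obs()['joint_pos'])"
```

```text
clock: 8.13
tool_pos: [0.2293, 0.0564, 0.3727]
orientation: [-170.8, -0.2, -93.4]
force: [-1.0, 0.9, 0.7]
opening: 0.088
gripper_force: 0.0
[ 83.24418794 -38.14524673 -54.75481029   9.61182171 -73.26882822
 -89.36385358]
```

```bash
cat >> h.py <<'E'
def go(gp,back=0,spin=0):
    "rows total from now so the grasp point ends at gp, less back along tool z"
    o=telemetry.get_obs(); Rt=R.from_euler('xyz',o['orientation'],degrees=True).as_matrix()
    t=np.array(gp)-(.159+back)*Rt[:,2]; d=Rt.T@(t-np.array(o['tool_pos']))
    print('tcp',np.round(o['tool_pos'],4),np.round(o['orientation'],1),'gp',np.round(np.array(o['tool_pos'])+.159*Rt[:,2],4),'tz',np.round(Rt[:,2],3),'j',np.round(o['joint_pos'],1),'t',round(o['clock'],2))
    print('target',np.round(t,4),'units',np.round(d/.2,4),'rows>=',round(np.linalg.norm(d)/.0417,1))
E
python3 -c "
from h import *
go([.4395,.0435,.066],.12)"
```

```text
tcp [0.2293 0.0564 0.3727] [-170.8   -0.2  -93.4] gp [0.2547 0.0544 0.2158] tz [ 0.159 -0.013 -0.987] j [ 83.2 -38.1 -54.8   9.6 -73.3 -89.4] t 8.13
target [0.395  0.0471 0.3414] units [-0.0027 -0.794   0.2874] rows>= 4.0
```

```bash
python3 -m creep '[[[0,-0.132,0.048,0,1],[0,-0.132,0.048,0,1],[0,-0.132,0.048,0,1],[0,-0.132,0.048,0,1],[0,-0.132,0.048,0,1],[0,-0.132,0.048,0,1],[0,0,0,0,1]]]'
python3 - <<'E'
from h import *
np.set_printoptions(precision=4,suppress=True)
go([.4395,.0435,.066],.0)
p=snap('wrist'); save(p,'w2.png',1.5)
for q,z in[('tray_handle',.066),('tray_mouth',.003)]:
        for r in nets.landmark_of(p,q)[:1]: print(q,np.round(r['uv']),round(r['confidence'],2),atz(p,r['uv'],z))
E
```

```text
clock: 8.72
tool_pos: [0.3744, 0.0521, 0.3459]
orientation: [-171.0, -0.5, -93.4]
force: [0.1, 0.0, 0.3]
opening: 0.0874
gripper_force: 0.0
tcp [0.3744 0.0521 0.3459] [-171.    -0.5  -93.4] gp [0.3993 0.0494 0.1889] tz [ 0.156 -0.017 -0.988] j [ 42.2  -9.7 -45.7   9.1 -48.2 -51.3] t 8.72
target [0.4146 0.0462 0.223 ] units [ 0.0124 -0.1032  0.6386] rows>= 3.1
tray_handle [233. 192.] 0.98 [0.4403 0.0458 0.066 ]
tray_mouth [313. 178.] 0.89 [0.3777 0.049  0.003 ]
```

View pics/w2.png

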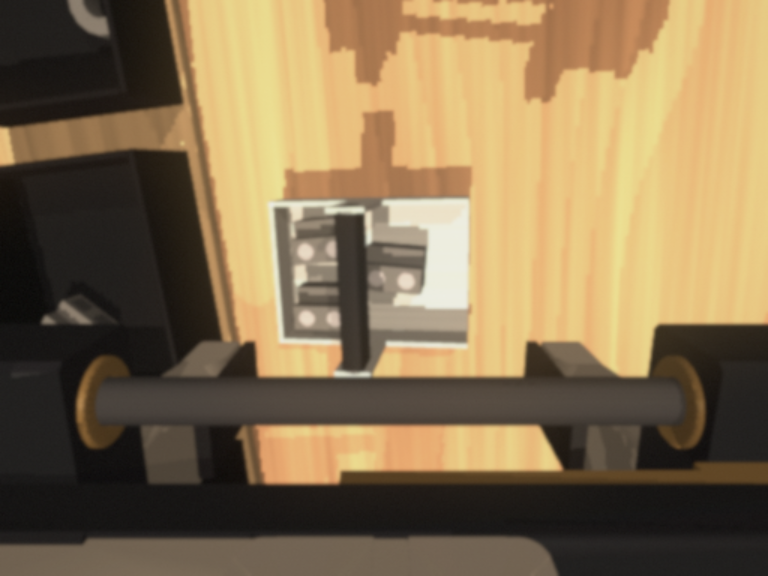

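```bash
python3 -m creep '[[[0.006,-0.103,0.03,0,1],[0,0,0.13,0,1],[0,0,0.13,0,1],[0,0,0.12,0,1],[0,0,0.12,0,1],[0,0,0.105,0,1],[0,0,0,0,0.2],[0,0,0,0,0.2]]]'; python3 -m creep '[[[0,0,0,0,0.2],[0,0,0,0,0.2],[0,0,0,0,0.2],[0,0,0,0,0.2]]]'; python3 -c "
from h import *
go([.440,.0448,.066],.0)"
```

```text
clock: 9.53
tool_pos: [0.41, 0.0483, 0.2248]
orientation: [-170.9, -0.4, -93.1]
force: [0.4, 0.2, 0.8]
opening: 0.0796
gripper_force: 0.0
clock: 9.87
tool_pos: [0.4108, 0.0489, 0.2258]
orientation: [-170.8, -0.2, -93.0]
force: [1.2, -0.9, 0.3]
opening: 0.0531
gripper_force: 0.0
tcp [0.4108 0.0489 0.2258] [-170.8   -0.2  -93. ] gp [0.4363 0.0469 0.0688] tz [ 0.16  -0.013 -0.987] j [ 36.7   5.4 -54.1  15.  -24.2 -53.1] t 9.87
target [0.4145 0.0468 0.2229] units [ 0.0095 -0.0166  0.017 ] rows>= 0.1
```

```bash
python3 -m creep '[[[0.009,-0.017,0.017,0,0.2],[0,0,0,0,0.2],[0,0,0,0,0.2],[0,0,0,0,0.2],[0,0,0,0,0.2],[0,0,0,0,0.2],[0,0,0,0,0.2]]]'; python3 -c "
from h import *
go([.440,.0448,.066],.0)"
```

```text
clock: 10.45
tool_pos: [0.4144, 0.0466, 0.2218]
orientation: [-170.9, -0.3, -93.1]
force: [-0.5, 0.4, 0.1]
opening: 0.0176
gripper_force: 0.0
tcp [0.4144 0.0466 0.2218] [-170.9   -0.3  -93.1] gp [0.4395 0.0444 0.0648] tz [ 0.158 -0.014 -0.987] j [ 36.    6.2 -54.   15.1 -23.6 -52.6] t 10.45
target [0.4149 0.047  0.223 ] units [-0.0023 -0.0031 -0.0056] rows>= 0.0
```

```bash
python3 -m creep '[[[0,0,0,-0.03,0.2],[0,0,0,-0.05,0.2],[0,0,0,-0.06,0.2],[0,0,0,-0.06,0.2],[0,0,0,-0.06,0.2],[0,0,0,-0.06,0.2],[0,0,0,-0.06,0.2],[0,0,0,-0.06,0.2]]]'
python3 - <<'E'
from h import *
go([.440,.0448,.066],.0)
p=snap('scene');cv2.imwrite('pics/s2.png',cv2.resize(p['frame'][90:260,150:350],None,fx=3,fy=3)[:,:,::-1])
E
```

```text
clock: 11.12
tool_pos: [0.4144, 0.0466, 0.2218]
orientation: [-173.2, -6.1, -53.5]
force: [-0.2, -0.1, 0.7]
opening: 0.0178
gripper_force: 1.3
tcp [0.4144 0.0466 0.2218] [-173.2   -6.1  -53.5] gp [0.4395 0.0444 0.0648] tz [ 0.158 -0.014 -0.987] j [ 36.    6.2 -54.   15.1 -23.6 -12.7] t 11.12
target [0.4149 0.047  0.223 ] units [ 0.0004 -0.0037 -0.0056] rows>= 0.0
```

View pics/s2.png

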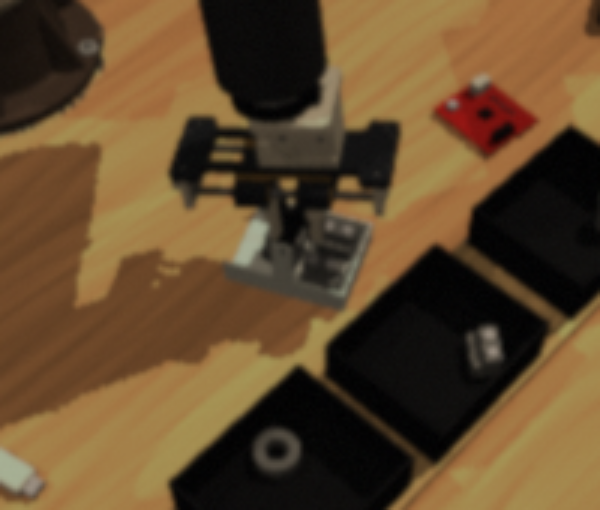

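```bash
for i in 1; do python3 -m creep '[[[0,0,0,-0.06,0.2],[0,0,0,-0.06,0.2],[0,0,0,-0.06,0.2],[0,0,0,-0.06,0.2],[0,0,0,-0.06,0.2],[0,0,0,-0.06,0.2],[0,0,0,-0.06,0.2],[0,0,0,-0.06,0.2]]]'; python3 -m creep '[[[0,0,0,-0.06,0.2],[0,0,0,-0.06,0.2],[0,0,0,-0.06,0.2],[0,0,0,-0.06,0.2],[0,0,0,-0.06,0.2],[0,0,0,-0.06,0.2],[0,0,0,-0.06,0.2],[0,0,0,-0.06,0.2]]]'; python3 -m creep '[[[0,0,0,-0.06,0.2],[0,0,0,-0.06,0.2],[0,0,0,-0.06,0.2],[0,0,0,-0.06,0.2],[0,0,0,-0.06,0.2],[0,0,0,-0.06,0.2],[0,0,0,-0.06,0.2],[0,0,0,-0.04,0.2]]]'; done
python3 - <<'E'
from h import *
go([.440,.0448,.066],.0)
p=snap('scene');cv2.imwrite('pics/s3.png',cv2.resize(p['frame'][90:260,150:350],None,fx=3,fy=3)[:,:,::-1])
E
```

```text
clock: 11.83
tool_pos: [0.4144, 0.0466, 0.2218]
orientation: [-179.2, -9.1, -10.2]
force: [-0.4, -0.6, -0.2]
opening: 0.0178
gripper_force: 1.1
clock: 12.5
tool_pos: [0.4145, 0.0467, 0.2219]
orientation: [174.3, -7.2, 33.5]
force: [0.8, -0.5, 0.1]
opening: 0.0179
gripper_force: 2.0
clock: 13.17
tool_pos: [0.4144, 0.0466, 0.2218]
orientation: [171.0, -1.6, 74.6]
force: [0.1, -0.1, 0.8]
opening: 0.0176
gripper_force: 1.4
tcp [0.4144 0.0466 0.2218] [171.   -1.6  74.6] gp [0.4396 0.0444 0.0648] tz [ 0.158 -0.014 -0.987] j [ 36.    6.2 -54.   15.1 -23.6 115. ] t 13.17
target [0.4149 0.047  0.223 ] units [ 0.0026  0.0025 -0.0054] rows>= 0.0
```

View pics/s3.png

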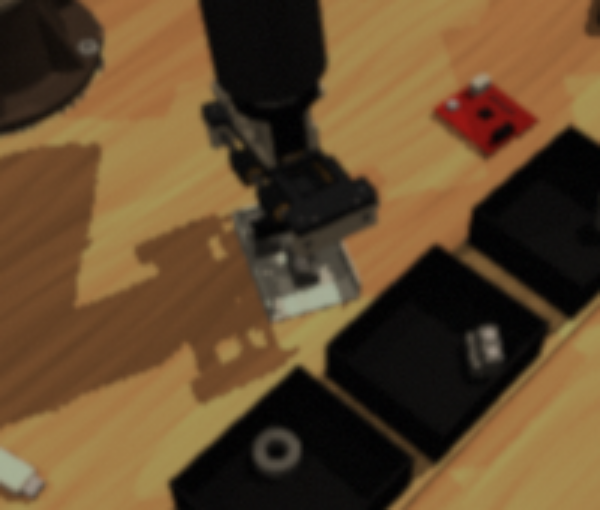

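```bash
python3 -m creep '[[[0,0,0,-0.06,0.2],[0,0,0,-0.06,0.2],[0,0,0,0,0],[0,0,-0.025,0,0],[0,0,-0.025,0,0],[0,0,0,0,0],[0,0,0,0,0],[0,0,0,0,0]]]'; python3 -m creep '[[[0,0,-0.05,0,0],[0,0,-0.1,0,0],[0,0,-0.1,0,0],[0,0,-0.1,0,0],[0,0,-0.1,0,0],[0,0,-0.1,0,0],[0,0,-0.05,0,0]]]'
python3 - <<'E'
from h import *
go([.62,.0448,.2],.0)
p=snap('scene');cv2.imwrite('pics/s4.png',cv2.resize(p['frame'][60:260,150:380],None,fx=3,fy=3)[:,:,::-1])
E
```

```text
clock: 13.88
tool_pos: [0.4128, 0.0467, 0.2317]
orientation: [170.9, 0.0, 85.1]
force: [-0.3, 0.3, -2.2]
opening: 0.0118
gripper_force: 30.0
clock: 14.47
tool_pos: [0.3938, 0.0485, 0.3522]
orientation: [170.8, -0.1, 85.1]
force: [0.9, 0.5, -1.8]
opening: 0.0118
gripper_force: 30.0
tcp [0.3938 0.0485 0.3522] [ 1.708e+02 -1.000e-01  8.510e+01] gp [0.4192 0.0465 0.1952] tz [ 0.16  -0.013 -0.987] j [ 39.3  -7.8 -43.3   8.6 -48.2 130.5] t 14.47
target [0.5946 0.0468 0.3569] units [0.0768 0.9918 0.1372] rows>= 4.8
```

View pics/s4.png

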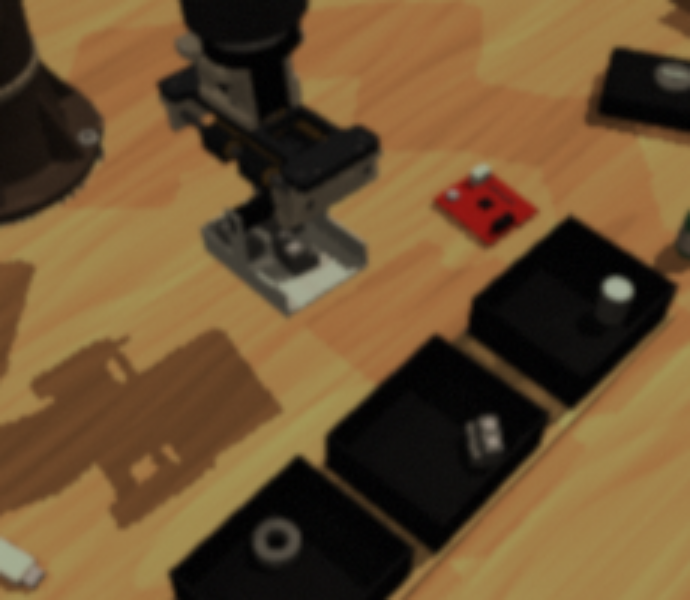

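```bash
python3 -m creep '[[[0.005,0.06,0,0,0],[0.01,0.1,0.01,0,0],[0.012,0.15,0.02,0,0],[0.012,0.15,0.02,0,0],[0.012,0.15,0.02,0,0],[0.012,0.15,0.02,0,0],[0.012,0.15,0.02,0,0],[0.012,0.15,0.02,0,0]]]'; python3 -m creep '[[[0.012,0.15,0.02,0,0],[0.012,0.15,0.02,0,0],[0.012,0.15,0.02,0,0],[0.012,0.15,0.02,0,0],[0.012,0.15,0.02,0,0],[0.012,0.15,0.02,0,0],[0.012,0.15,0.02,0,0],[0.012,0.15,0.02,0,0]]]'; python3 -c "
from h import *
go([.62,.0448,.2],.0)"
```

```text
clock: 15.18
tool_pos: [0.6094, 0.0474, 0.3563]
orientation: [171.0, 0.1, 85.1]
force: [0.3, 0.9, -1.5]
opening: 0.0117
gripper_force: 30.0
clock: 15.85
tool_pos: [0.8522, 0.0463, 0.3619]
orientation: [171.0, 0.1, 85.1]
force: [0.0, 0.9, -2.5]
opening: 0.0117
gripper_force: 30.0
tcp [0.8522 0.0463 0.3619] [1.71e+02 1.00e-01 8.51e+01] gp [0.8769 0.044  0.2049] tz [ 0.155 -0.015 -0.988] j [ 16.9  36.   18.7   3.8 -64.4 156.9] t 15.85
target [0.5953 0.0471 0.3571] units [-0.1054 -1.2683 -0.1756] rows>= 6.2
```

```bash
python3 -m creep '[[[0.012,0.15,0.02,0.02,0],[0.012,0.15,0.02,0.02,0],[0.012,0.15,0.02,0.02,0],[0.012,0.15,0.02,0.02,0],[0.012,0.15,0.025,0,0],[0.012,0.18,0.03,0,0],[0.012,0.18,0.035,0,0],[0.012,0.18,0.04,0,0]]]'; python3 -c "
from h import *
go([.62,.0448,.2],.0)"
```

```text
clock: 16.52
tool_pos: [1.053, 0.0221, 0.3338]
orientation: [169.7, -0.9, 78.0]
force: [-0.8, 0.0, -8.5]
opening: 0.0118
gripper_force: 30.0
tcp [1.053  0.0221 0.3338] [169.7  -0.9  78. ] gp [1.0812 0.0188 0.1773] tz [ 0.178 -0.021 -0.984] j [ 12.3  64.1  71.1   3.4 -87.4 155.7] t 16.52
target [0.5918 0.0482 0.3564] units [-0.3496 -2.225  -0.5239] rows>= 11.1
```

```bash
python3 -m creep '[[[0.03,0.19,0.04,0,0],[0.03,0.19,0.04,0,0],[0.03,0.19,0.05,0,0],[0.03,0.19,0.05,0,0]]]'; python3 -c "
from h import *
go([.62,.0448,.2],.0)"
```

```text
clock: 16.85
tool_pos: [1.0895, 0.0141, 0.3106]
orientation: [162.3, -2.2, 78.3]
force: [-0.4, 0.0, -1.4]
opening: 0.0118
gripper_force: 30.0
tcp [1.0895 0.0141 0.3106] [162.3  -2.2  78.3] gp [1.1381 0.0098 0.1592] tz [ 0.305 -0.027 -0.952] j [ 11.8  66.3  71.6   5.2 -78.2 155.8] t 16.85
target [0.5714 0.0491 0.3513] units [-0.3483 -2.3836 -0.9899] rows>= 12.5
```

```bash
python3 -m creep '[[[0.03,0.2,0.04,0,0],[0.03,0.2,0.04,0,0],[0.03,0.2,0.04,0,0],[0.03,0.2,0.04,0,0],[0.03,0.2,0.05,0,0],[0.03,0.2,0.05,0,0],[0.03,0.2,0.05,0,0],[0.03,0.2,0.05,0,0]]]'; python3 -c "
from h import *
go([.62,.0448,.2],.0)"
```

```text
clock: 17.52
tool_pos: [1.1455, -0.0015, 0.2961]
orientation: [148.5, -3.5, 78.9]
force: [-1.2, 0.3, -2.9]
opening: 0.0118
gripper_force: 30.0
tcp [ 1.1455 -0.0015  0.2961] [148.5  -3.5  78.9] gp [ 1.2287 -0.0093  0.1608] tz [ 0.523 -0.049 -0.851] j [ 10.9  69.   71.5   9.6 -62.2 154.8] t 17.52
target [0.5368 0.0526 0.3353] units [-0.3082 -2.4772 -1.7726] rows>= 14.7
```

```bash
python3 -m creep '[[[0.02,0.2,0.05,0,0],[0.02,0.2,0.05,0,0],[0.02,0.2,0.05,0,0],[0,0,0,0,0]]]'
python3 - <<'E'
from h import *
go([.70,.044,.22],.0)
p=snap('wrist'); save(p,'w5.png',1.3)
E
```

```text
clock: 17.85
tool_pos: [1.1611, -0.0123, 0.3076]
orientation: [143.3, -3.9, 79.1]
force: [-0.3, 0.4, -1.5]
opening: 0.0116
gripper_force: 30.0
tcp [ 1.1611 -0.0123  0.3076] [143.3  -3.9  79.1] gp [ 1.256  -0.0217  0.1804] tz [ 0.597 -0.059 -0.8  ] j [ 10.4  69.3  71.6  11.4 -57.  154.3] t 17.85
target [0.605  0.0534 0.3472] units [-0.1884 -2.1122 -1.8384] rows>= 13.5
```

View pics/w5.png

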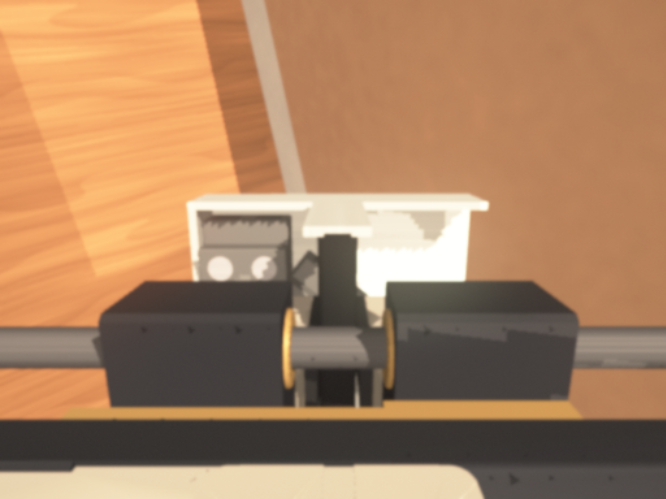

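```bash
python3 -m creep '[[[-0.004,-0.044,-0.038,0,0],[-0.008,-0.088,-0.077,0,0],[-0.012,-0.132,-0.115,0,0],[-0.012,-0.132,-0.115,0,0],[-0.012,-0.132,-0.115,0,0],[-0.012,-0.132,-0.115,0,0],[-0.012,-0.132,-0.115,0,0],[-0.012,-0.132,-0.115,0,0]]]';python3 -m creep '[[[-0.012,-0.132,-0.115,0,0],[-0.012,-0.132,-0.115,0,0],[-0.012,-0.132,-0.115,0,0],[-0.012,-0.132,-0.115,0,0],[-0.012,-0.132,-0.115,0,0],[-0.012,-0.132,-0.115,0,0],[-0.012,-0.132,-0.115,0,0],[-0.012,-0.132,-0.115,0,0]]]'
python3 - <<'E'
from h import *
go([.64,.044,.18],.0)
E
```

```text
clock: 18.57
tool_pos: [0.9262, 0.0167, 0.3272]
orientation: [143.3, -3.9, 79.2]
force: [2.2, -0.9, -1.1]
opening: 0.0116
gripper_force: 30.0
clock: 19.23
tool_pos: [0.6993, 0.039, 0.3548]
orientation: [143.4, -3.6, 78.5]
force: [0.1, 0.7, -1.4]
opening: 0.0116
gripper_force: 30.0
tcp [0.6993 0.039  0.3548] [143.4  -3.6  78.5] gp [0.7938 0.0279 0.2274] tz [ 0.594 -0.07  -0.801] j [  3.4  15.1 -39.1  95.4  -6.1  70.4] t 19.23
target [0.5455 0.0551 0.3074] units [-0.0895 -0.7562 -0.2727] rows>= 3.9
```

```bash
python3 -m creep '[[[-0.015,-0.12,-0.045,0,0],[-0.015,-0.12,-0.045,0,0]]]'
python3 - <<'E'
from h import *
go([.67,.044,.18],.0)
E
```

```text
clock: 19.4
tool_pos: [0.6543, 0.0473, 0.3527]
orientation: [144.3, -3.2, 78.6]
force: [0.0, 0.3, -1.9]
opening: 0.0119
gripper_force: 30.0
tcp [0.6543 0.0473 0.3527] [144.3  -3.2  78.6] gp [0.7466 0.036  0.2238] tz [ 0.581 -0.071 -0.811] j [  4.6  11.6 -43.8  95.5  -6.8  69.6] t 19.4
target [0.5777 0.0553 0.309 ] units [-0.0491 -0.4375 -0.0476] rows>= 2.1
```

```bash
python3 -m creep '[[[-0.016,-0.12,-0.01,0,0],[-0.016,-0.12,-0.01,0,0],[-0.015,-0.12,-0.02,0,0],[-0.005,-0.08,-0.01,0,0],[0,0,0,0,0]]]'
python3 - <<'E'
from h import *
go([.66,.044,.18],.0)
E
```

```text
clock: 19.82
tool_pos: [0.5842, 0.0604, 0.3343]
orientation: [146.7, -2.4, 78.1]
force: [-0.6, -0.5, -2.0]
opening: 0.0119
gripper_force: 30.0
tcp [0.5842 0.0604 0.3343] [146.7  -2.4  78.1] gp [0.6708 0.048  0.2015] tz [ 0.544 -0.078 -0.835] j [  6.9   7.2 -51.2  95.5  -8.2  67.4] t 19.82
target [0.5734 0.0564 0.3128] units [-0.0353 -0.0989  0.0622] rows>= 0.6
```

```bash
python3 -m creep '[[[-0.02,-0.055,0.04,0,0],[-0.02,-0.055,0.04,0,0],[0,0,0,0.03,0],[0,0,0,0.05,0],[0,0,0,0.078,0],[0,0,0,0.078,0],[0,0,0,0.078,0],[0,0,0,0.078,0]]]'
python3 - <<'E'
from h import *
go([.66,.044,.175],.0)
E
```

```text
clock: 20.48
tool_pos: [0.5806, 0.0577, 0.3225]
orientation: [154.1, -19.8, 46.2]
force: [-0.5, 0.0, -2.0]
opening: 0.0119
gripper_force: 30.0
tcp [0.5806 0.0577 0.3225] [154.1 -19.8  46.2] gp [0.6643 0.0446 0.1879] tz [ 0.526 -0.083 -0.846] j [  6.7   7.8 -51.8  95.4  -8.3  31.7] t 20.48
target [0.5764 0.0572 0.3096] units [-0.0376 -0.0361  0.0437] rows>= 0.3
```

```bash
python3 -m creep '[[[-0.03,-0.03,0.035,0.078,0],[0,0,0,0.078,0],[0,0,0,0.078,0],[0,0,0,0.078,0],[0,0,0,0.078,0],[0,0,0,0.078,0],[0,0,0,0.078,0],[0,0,0,0.078,0]]]'; python3 -m creep '[[[0,0,0,0.078,0],[0,0,0,0.078,0],[0,0,0,0.078,0],[0,0,0,0.078,0],[0,0,0,0.078,0],[0,0,0,0.078,0],[0,0,0,0.078,0],[0,0,0,0.078,0]]]';python3 -m creep '[[[0,0,0,0.078,0],[0,0,0,0.078,0],[0,0,0,0.078,0],[0,0,0,0.078,0],[0,0,0,0.048,0],[0,0,0,0,0],[0,0,0,0,0]]]'
python3 - <<'E'
from h import *
go([.66,.044,.175],.0)
p=snap('scene');cv2.imwrite('pics/s6.png',cv2.resize(p['frame'][60:260,170:400],None,fx=3,fy=3)[:,:,::-1])
E
```

```text
clock: 21.15
tool_pos: [0.5789, 0.0585, 0.3175]
orientation: [-176.7, -31.5, -15.6]
force: [-0.3, -0.3, -2.4]
opening: 0.0118
gripper_force: 30.0
clock: 21.82
tool_pos: [0.5789, 0.0586, 0.3175]
orientation: [-151.5, -14.5, -74.5]
force: [-0.1, -0.7, -1.4]
opening: 0.0117
gripper_force: 30.0
clock: 22.4
tool_pos: [0.5788, 0.0586, 0.3178]
orientation: [-148.3, 1.8, -102.2]
force: [0.1, 0.1, -1.7]
opening: 0.012
gripper_force: 30.0
tcp [0.5788 0.0586 0.3178] [-148.3    1.8 -102.2] gp [0.6613 0.0452 0.1825] tz [ 0.519 -0.084 -0.851] j [   6.9    8.   -52.1   95.5   -8.4 -112.7] t 22.4
target [0.5775 0.0574 0.3102] units [0.0084 0.024  0.0292] rows>= 0.2
```

View pics/s6.png

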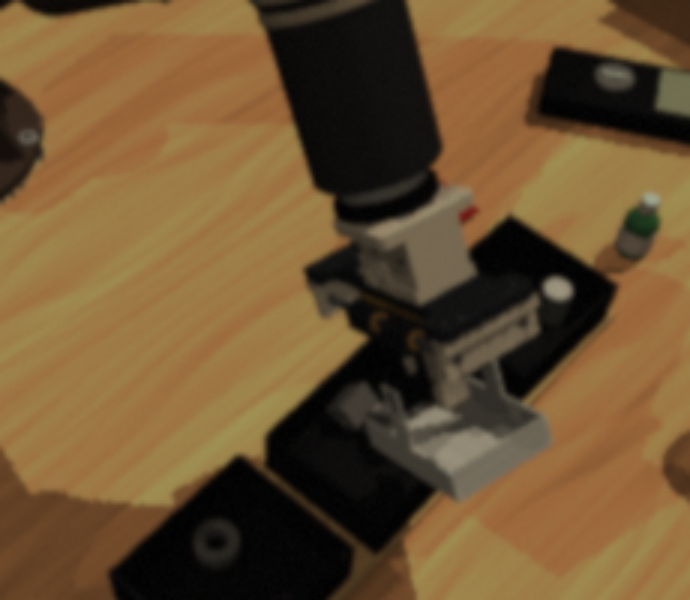

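```bash
python3 -m creep '[[[0,0,0,0,0],[0,0,0,0,0],[0,-0.06,0,0,0],[0,0.06,0,0,0],[0,-0.06,0,0,0],[0,0.06,0,0,0]]]'
python3 - <<'E'
from h import *
np.set_printoptions(precision=3,suppress=True)
for n in('top','scene','wrist'):
    p=snap(n)
    for r in nets.masks_of(p,'block_1')[:6]:
        if r['confidence']>.15: print(n,np.round(r['uv']),round(r['confidence'],2),r['region'].sum(),atz(p,r['uv'],.03))
    for r in nets.find_in(p,'tray')[:1]: print('tray',n,np.round(r['uv']),r['confidence'],atz(p,r['uv'],.14))
go([.66,.044,.25],.0)
E
```

```text
clock: 22.95
tool_pos: [0.5812, 0.0525, 0.3201]
orientation: [-148.4, 2.5, -103.5]
force: [3.3, -3.8, 0.2]
opening: 0.0119
gripper_force: 30.0
tray top [247. 124.] 0.6 [0.75  0.041 0.14 ]
scene [292. 191.] 0.54 187 [0.575 0.079 0.03 ]
scene [295. 198.] 0.46 39 [0.593 0.068 0.03 ]
tray scene [322. 205.] 0.56 [0.694 0.04  0.14 ]
wrist [436. 208.] 0.98 2498 [0.609 0.067 0.03 ]
wrist [493. 199.] 0.94 2571 [0.574 0.063 0.03 ]
wrist [454. 241.] 0.93 586 [0.6   0.093 0.03 ]
tray wrist [256. 191.] 0.85 [0.686 0.021 0.14 ]
tcp [0.579 0.059 0.319] [-148.3    1.9 -102.2] gp [0.661 0.045 0.183] tz [ 0.52  -0.084 -0.85 ] j [   6.9    8.   -52.1   95.5   -8.4 -112.9] t 23.4
target [0.577 0.057 0.385] units [-0.003 -0.171 -0.286] rows>= 1.6
```

```bash
python3 -m creep '[[[-0.002,-0.06,-0.1,0,0],[-0.002,-0.06,-0.1,0,0],[0,0,0,0,0]]]'
python3 - <<'E'
from h import *
np.set_printoptions(precision=3,suppress=True)
for n in('scene','wrist'):
    p=snap(n)
    for r in nets.masks_of(p,'block_1')[:6]:
        if r['confidence']>.15: print(n,np.round(r['uv']),round(r['confidence'],2),r['region'].sum(),atz(p,r['uv'],.03))
go([.45,.0,.22],.0)
E
```

```text
clock: 23.65
tool_pos: [0.5843, 0.0561, 0.3486]
orientation: [-147.3, 1.9, -102.7]
force: [0.5, 1.8, -1.7]
opening: 0.0118
gripper_force: 30.0
scene [290. 192.] 0.73 170 [0.57  0.072 0.03 ]
wrist [462. 235.] 0.7 1477 [0.607 0.097 0.03 ]
wrist [497. 189.] 0.62 1415 [0.581 0.061 0.03 ]
wrist [454. 202.] 0.57 2439 [0.61 0.07 0.03]
tcp [0.584 0.058 0.346] [-147.4    1.7 -102.3] gp [0.668 0.043 0.212] tz [ 0.532 -0.091 -0.842] j [ 15.    6.6 -49.6  74.8 -13.5 -98.6] t 23.85
target [0.365 0.014 0.354] units [ 0.442  0.832 -0.594] rows>= 5.3
```

```bash
python3 -m creep '[[[0.074,0.139,-0.099,0,0],[0.074,0.139,-0.099,0,0],[0.074,0.139,-0.099,0,0],[0.074,0.139,-0.099,0,0],[0.074,0.139,-0.099,0,0],[0.074,0.139,-0.099,0,0],[0,0,0,0,0]]]'
python3 - <<'E'
from h import *
go([.45,.0,.15],.0)
E
```

```text
clock: 24.43
tool_pos: [0.3868, 0.0129, 0.3928]
orientation: [-149.7, 1.8, -102.5]
force: [0.8, 0.9, -1.0]
opening: 0.0116
gripper_force: 30.0
tcp [0.3868 0.0129 0.3928] [-149.7    1.8 -102.5] gp [ 4.661e-01 -3.000e-04  2.556e-01] tz [ 0.499 -0.083 -0.863] j [ 36.4 -17.9 -58.3  40.2 -34.2 -80.2] t 24.43
target [0.3707 0.0132 0.2872] units [0.0327 0.334  0.4153] rows>= 2.6
```

```bash
python3 -m creep '[[[0.01,0.11,0.14,0,0],[0.01,0.11,0.14,0,0],[0.01,0.11,0.14,0,0],[0,0,0,0,0]]]'
python3 - <<'E'
from h import *
go([.45,.0,.15],.0)
E
```

```text
clock: 24.77
tool_pos: [0.4138, 0.0095, 0.3415]
orientation: [-154.8, 1.5, -102.6]
force: [-0.3, -1.4, -1.6]
opening: 0.012
gripper_force: 30.0
tcp [0.4138 0.0095 0.3415] [-154.8    1.5 -102.6] gp [ 0.4807 -0.0017  0.1976] tz [ 0.421 -0.07  -0.905] j [ 31.3  -9.7 -58.3  38.  -26.9 -76.2] t 24.77
target [0.3831 0.0111 0.2938] units [0.0315 0.2383 0.1503] rows>= 1.4
```

```bash
python3 -m creep '[[[0.01,0.19,0.02,0,0],[0.01,0.19,0.02,0,0],[0.01,0.19,0.02,0,0],[0.01,0.19,0.02,0,0],[0,0,0,0,0]]]'
python3 - <<'E'
from h import *
go([.45,.0,.15],.0)
E
```

```text
clock: 25.18
tool_pos: [0.339, 0.0268, 0.345]
orientation: [-160.8, 1.8, -102.5]
force: [-0.1, 0.6, 0.0]
opening: 0.0117
gripper_force: 30.0
tcp [0.339  0.0268 0.345 ] [-160.8    1.8 -102.5] gp [0.3911 0.0201 0.195 ] tz [ 0.328 -0.042 -0.944] j [ 46.9 -18.9 -58.3  23.8 -41.6 -76.3] t 25.18
target [0.3979 0.0067 0.3001] units [ 0.0415 -0.2184  0.313 ] rows>= 1.8
```

```bash
python3 -m creep '[[[0.005,0.14,0.13,0,0],[0.005,0.14,0.13,0,0],[0.005,0.17,0.05,0,0],[0.005,0.19,0.02,0,0],[0,0,0,0,0]]]'
python3 - <<'E'
from h import *
go([.45,.0,.15],.0)
E
```

```text
clock: 25.6
tool_pos: [0.3062, 0.0466, 0.3213]
orientation: [-167.2, 1.6, -102.5]
force: [0.7, -0.2, -1.3]
opening: 0.0119
gripper_force: 30.0
tcp [0.3062 0.0466 0.3213] [-167.2    1.6 -102.5] gp [0.3414 0.0432 0.1662] tz [ 0.222 -0.021 -0.975] j [ 54.8 -19.6 -58.3  15.6 -45.9 -77.8] t 25.6
target [0.4147 0.0034 0.305 ] units [ 0.0957 -0.545   0.2042] rows>= 2.8
```

```bash
python3 -m creep '[[[-0.005,0.14,0.11,0,0],[-0.005,0.16,0.08,0,0],[-0.005,0.19,0.03,0,0],[-0.005,0.19,0.03,0,0],[0,0,0,0,0]]]'
python3 - <<'E'
from h import *
go([.42,.03,.15],.0)
E
```

```text
clock: 26.02
tool_pos: [0.248, 0.092, 0.3167]
orientation: [-172.6, 0.9, -102.2]
force: [1.4, 0.6, -0.8]
opening: 0.0113
gripper_force: 30.0
tcp [0.248  0.092  0.3167] [-172.6    0.9 -102.2] gp [0.2685 0.09   0.159 ] tz [ 0.129 -0.012 -0.992] j [ 74.7 -25.  -58.2   8.9 -55.9 -91.9] t 26.02
target [0.3995 0.0319 0.3077] units [ 0.1344 -0.7915  0.1462] rows>= 3.9
```

```bash
python3 -m creep '[[[0.05,0.1,0.12,0,0],[0.05,0.1,0.12,0,0],[0.05,0.1,0.06,0,0],[0,0,0,0,0]]]'
python3 - <<'E'
from h import *
go([.42,.03,.13],.0)
E
```

```text
clock: 26.35
tool_pos: [0.2354, 0.0858, 0.2996]
orientation: [-176.4, -0.5, -102.8]
force: [1.2, 0.1, -1.4]
opening: 0.012
gripper_force: 30.0
tcp [0.2354 0.0858 0.2996] [-176.4   -0.5 -102.8] gp [0.2448 0.0823 0.1409] tz [ 0.059 -0.022 -0.998] j [ 74.4 -23.9 -58.3   4.3 -56.1 -89.7] t 26.35
target [0.4107 0.0335 0.2887] units [ 0.0602 -0.9071  0.1117] rows>= 4.4
```

```bash
python3 -m creep '[[[0.01,-0.151,0.012,0,0],[0.01,-0.151,0.012,0,0],[0.01,-0.151,0.012,0,0],[0.01,-0.151,0.012,0,0],[0.01,-0.151,0.012,0,0],[0.01,-0.151,0.012,0,0],[0,0,0,0,0]]]'
python3 - <<'E'
from h import *
go([.43,.04,.074],.0)
E
```

```text
clock: 26.93
tool_pos: [0.405, 0.0369, 0.2969]
orientation: [-176.3, -0.6, -102.9]
force: [0.8, 1.2, -0.3]
opening: 0.0118
gripper_force: 30.0
tcp [0.405  0.0369 0.2969] [-176.3   -0.6 -102.9] gp [0.4145 0.033  0.1383] tz [ 0.06  -0.024 -0.998] j [ 35.   -0.4 -43.2   4.4 -45.3 -50.9] t 26.93
target [0.4204 0.0438 0.2327] units [-0.0546 -0.0469  0.3245] rows>= 1.6
```

```bash
python3 -m creep '[[[-0.014,-0.012,0.08,0,0],[-0.014,-0.012,0.08,0,0],[-0.014,-0.012,0.08,0,0],[-0.012,-0.011,0.06,0,0],[0,0,0.01,0,0],[0,0,0,0,0]]]'; python3 -m creep '[[[0,0,0.01,0,0],[0,0,0.01,0,0],[0,0,0,0,0]]]';python3 - <<'E'
from h import *
go([.43,.04,.066],.0)
E
```

```text
clock: 27.43
tool_pos: [0.4151, 0.0448, 0.235]
orientation: [-176.5, -0.6, -102.8]
force: [-0.4, -0.4, -1.1]
opening: 0.0119
gripper_force: 30.0
clock: 27.68
tool_pos: [0.415, 0.0454, 0.2319]
orientation: [-176.5, -0.4, -102.7]
force: [-0.0, -0.8, -0.7]
opening: 0.012
gripper_force: 30.0
tcp [0.415  0.0454 0.2319] [-176.5   -0.4 -102.7] gp [0.4243 0.0421 0.0733] tz [ 0.059 -0.021 -0.998] j [ 35.    6.9 -47.1   5.2 -34.1 -52. ] t 27.68
target [0.4207 0.0433 0.2247] units [ 0.0035 -0.0278  0.0381] rows>= 0.2
```

```bash
python3 -m creep '[[[0,0,0.01,0,0],[0,0,0.01,0,0],[0,0,0,0,0]]]'; python3 -m creep '[[[0,0,0.01,0,0],[0,0,0,0,0]]]'; python3 -m creep '[[[0,0,0.008,0,0],[0,0,0,0,0]]]'
```

```text
clock: 27.93
tool_pos: [0.4152, 0.0455, 0.2276]
orientation: [-176.5, -0.4, -102.7]
force: [0.6, 0.5, -0.4]
opening: 0.0118
gripper_force: 30.0
clock: 28.1
tool_pos: [0.416, 0.0457, 0.2263]
orientation: [-176.4, -0.4, -102.7]
force: [0.0, -1.9, 9.7]
opening: 0.0119
gripper_force: 30.0
clock: 28.27
tool_pos: [0.4168, 0.0459, 0.2253]
orientation: [-176.3, -0.4, -102.7]
force: [2.5, -3.1, 11.4]
opening: 0.012
gripper_force: 30.0
```

```bash
python3 -m creep '[[[0,0,0,0,0.14],[0,0,0,0,0.15],[0,0,0,0,0.17],[0,0,0,0,0.2],[0,0,0,0,0.3],[0,0,0,0,0.5],[0,0,0,0,0.7],[0,0,0,0,1]]]'; python3 -m creep '[[[0,0,0,0,1],[0,0,0,0,1],[0,0,0,0,1],[0,0,0,0,1],[0,0,0,0,1],[0,0,0,0,1]]]'
```

```text
clock: 28.93
tool_pos: [0.4153, 0.0453, 0.2238]
orientation: [-176.5, -0.5, -102.7]
force: [0.4, 0.2, 0.7]
opening: 0.0386
gripper_force: 0.0
clock: 29.43
tool_pos: [0.4153, 0.0453, 0.2239]
orientation: [-176.5, -0.5, -102.8]
force: [0.0, -0.0, 0.5]
opening: 0.0787
gripper_force: 0.0
```

```bash
python3 -m creep '[[[0,0,-0.08,0,1],[0,0,-0.12,0,1],[0,0,-0.15,0,1],[0,0,-0.15,0,1],[0,0,-0.15,0,1],[0,0,-0.15,0,1],[0,0,-0.1,0,1],[0,0,0,0,1]]]'
python3 - <<'E'
from h import *
np.set_printoptions(precision=3,suppress=True)
W={}
for n in('scene','top','wrist'):
    p=snap(n);W[n]=p
    for q,z in[('tray_handle',.066),('tray_mouth',.003)]:
        for r in nets.landmark_of(p,q)[:1]: print(n,q,round(r['confidence'],2),atz(p,r['uv'],z))
    for r in nets.find_in(p,'block_1')[:6]:
        if r['confidence']>.15: print(n,'block',round(r['confidence'],2),np.round(r['uv']),atz(p,r['uv'],.03))
    for q,z in[('capacitor',.03),('coil',.02)]:
        for r in nets.find_in(p,q)[:1]: print(n,q,round(r['confidence'],2),atz(p,r['uv'],z))
a=cv2.resize(W['scene']['frame'][80:230,180:380],(780,585))
cv2.imwrite('pics/fin.png',a[:,:,::-1])
E
```

```text
clock: 30.1
tool_pos: [0.4057, 0.0495, 0.4081]
orientation: [-176.2, -0.2, -102.7]
force: [-0.0, 0.1, 0.1]
opening: 0.0878
gripper_force: 0.0
scene tray_handle 0.83 [0.426 0.03  0.066]
scene tray_mouth 0.68 [0.383 0.052 0.003]
scene block 0.69 [290. 191.] [0.57  0.075 0.03 ]
scene block 0.59 [308. 198.] [0.618 0.094 0.03 ]
scene block 0.44 [300. 200.] [0.609 0.072 0.03 ]
scene capacitor 0.44 [0.631 0.279 0.03 ]
scene coil 0.46 [ 0.592 -0.128  0.02 ]
top block 0.62 [232. 172.] [0.605 0.096 0.03 ]
top block 0.61 [245. 180.] [0.577 0.051 0.03 ]
top block 0.6 [240. 172.] [0.608 0.068 0.03 ]
top capacitor 0.56 [0.625 0.286 0.03 ]
wrist tray_handle 0.75 [0.426 0.046 0.066]
wrist tray_mouth 0.62 [0.369 0.061 0.003]
wrist block 0.81 [104. 227.] [0.612 0.066 0.03 ]
wrist block 0.73 [128. 218.] [0.581 0.061 0.03 ]
wrist block 0.44 [106. 248.] [0.618 0.091 0.03 ]
wrist coil 0.85 [ 0.594 -0.118  0.02 ]
```

View pics/fin.png

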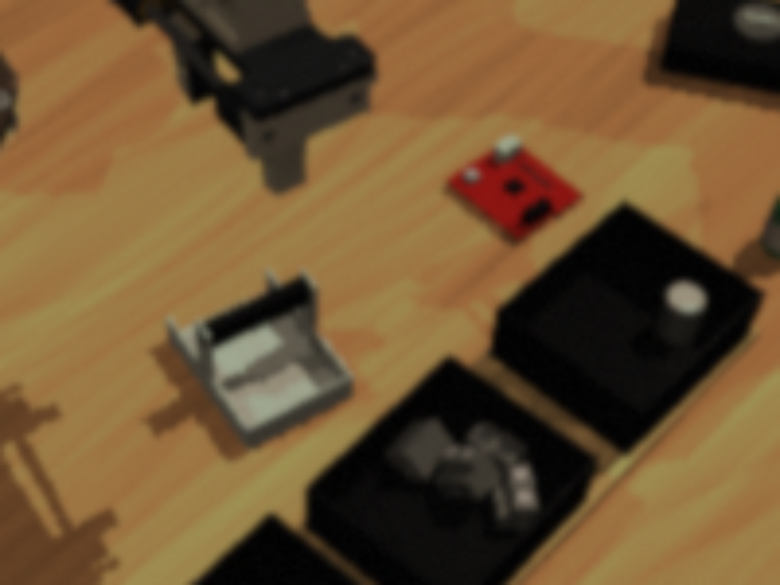

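The tray is empty and flat on the bench. The middle bin holds four blocks around crop pixel (465,470), and the capacitor and board are where they were.

```bash
python3 -c "
from plant import workorder
print(workorder.close_job())"
```

```text
the job is handed in; nothing more can be done
None
```

The job is handed in: all three blocks were tipped into the middle bin (`bin_2`), which already held the stock block. The empty tray is flat on the bench and released, at about 30 s of the 58 s limit. The final pictures show the other bins' parts where they were.

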